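# Hang the picked tub on the spring arm and swing it over the outgoing tray

## Task

Take the grey tub by the black grip on its handle and hang the handle's steel bar in the fork hook of the yellow spring arm where the arm now stands; keep hold while the arm sinks, and let go only once it carries the whole weight and has stopped sinking, so that it does not bounce. Then, with the tub released, push the arm gently round until the tub hangs still, centred over the green tray. Leave the blue tub, tape roll, carton and scanner where they are.

Things in the scene. Friction and masses are not known exactly. Their poses are not given: they have to be found in the camera images.
- grey_tub_grip (a point): Centre of the upright black grip on top of the grey tub's handle: a block 30 mm along the tub's x, 14 mm along its y, 62 mm high, standing on the handle's top bar; its centre is 175 mm above the tub's underside. Axes are the tub's, z up.
- grey_tub_bar (a point): Middle of the level top bar of the grey tub's rigid steel handle: bar along the tub's y, 8 mm thick, straight for 88 mm; 135 mm above the tub's underside, 40 mm straight below the grip's centre. Two legs, 106 mm apart, join it to the tub. Between the tub's rim and the bar is an opening 71 mm high, open along the tub's x.
- grey_tub: Loose grey tub, 100 mm (x) by 110 mm (y), 60 mm high to its rim, with kit boxes fixed inside up to the rim, and a handle with a black grip above; 0.36 to 0.5 kg in all. Origin at the centre of its underside.
- hook_seat (a point): Where the bar's middle comes to lie in the fork at the free end of the yellow beam, 240 mm from the post's axis, 250 mm above the table when empty. -x points outward, y level across: the bar must lie along y. Two 8 mm prongs at y = +-20 mm form a shallow V; their outer tips turn up 28 mm outward, tops 22 mm above the seat. Prongs' undersides 13 mm below the seat; beam's top 21 mm above it.
- beam_mid (a point): A point on the middle line of the yellow beam (18 mm square), 150 mm out from the post's axis: a good place to push the beam sideways. Axes as for the hook seat.
- boom_axis (a point): Point on the upright axis of the post, 233 mm above the table, at the height of the beam's pivot; the arm swings round this axis. Post and column are 42 mm thick and reach 265 mm high, on a foot 130 mm square.
- fork: The two-pronged steel fork on the yellow beam; its origin is the beam's pivot on the post's axis. To hook the tub, bring the handle's bar in from outside (from -x), its middle 30 mm or more above the seat so that it clears the tips, the prongs passing under the bar through the handle's opening; then lower it into the V.
- boom_dip (a joint): Tilt of the beam, rad: 0 empty (rising 0.12 rad towards the fork), grows as it sinks. A spring of 4.2 N m/rad carries it: the seat sinks about 13 mm per newton; the grey tub brings it to about 0.17 to 0.29 rad, 40 to 70 mm lower. Lightly damped: it bobs if the load is let go early.
- boom_swing (a joint): Swing of the arm round its post, rad, -1.15 to 1.15: 0 points along the foot's -x (roughly towards the robot); positive swings the fork towards -y (the robot's right). Slight friction, 0.15 N m: it stays where it is left; 1 to 3 N at the beam's middle pushes it slowly.
- green_tray: Green tray fixed to the table, 150 mm square, 20 mm high; origin at the centre of its underside, about 240 mm from the post's axis, under the circle of the fork, left or right of where the arm starts.
- red_tray: Red tray of the same size on the other side, not to be used.
- blue_tub: Blue tub of the same shape and handle as the grey one; origin at the centre of its underside. Leave alone.
- tape_roll: Loose amber tape roll, 96 mm across, 48 mm high. Leave alone.
- carton: Loose cardboard carton 120 x 90 x 70 mm. Leave alone.
- scanner: Loose black and grey hand scanner, 165 mm long, 32 mm high. Leave alone.

How it is judged:
On the way, in this order (a step that is already met when the one before it is completed fails the run):
1. the grey tub's bar lies in the fork hook and the arm has sunk under its weight and is steady (distance between grey_tub_bar and hook_seat below 0.022 m and value of joint boom_dip above 0.12 rad and contact force between fork and grey_tub above 2 N and velocity of joint boom_dip between -0.15 and 0.15 rad/s), for 0.3 s.
2. the tub is let go and hangs steady from the hook, not yet over the green tray (all of step 1 and contact force between the fingers and grey_tub below 0.05 N and horizontal distance between grey_tub_grip and green_tray above 0.06 m), for 0.3 s.
3. the hanging tub is swung over the green tray (distance between grey_tub_bar and hook_seat below 0.022 m and value of joint boom_dip above 0.12 rad and contact force between fork and grey_tub above 2 N and horizontal distance between grey_tub_grip and green_tray below 0.03 m and contact force between the fingers and grey_tub below 0.05 N), for 0.2 s.
At the end, for the whole second after the job is handed in: The grey tub hangs from the fork hook, untouched and still (under 40 mm/s), its handle bar (its middle) within 22 mm of the hook seat, the arm sunk by more than 0.12 rad, the tub upright within 0.17 rad and its grip within 30 mm, seen from above, of the green tray's centre (all of step 3 and velocity of joint boom_dip between -0.15 and 0.15 rad/s and linear speed of grey_tub below 0.04 m/s and angle between grey_tub's own z axis and vertical below 0.17 rad).
It fails at once if the grey tub is let go or dropped before the arm carries it, so that the arm bounces (dips or rises faster than 0.6 rad/s with the tub untouched) (contact force between the fingers and grey_tub below 0.05 N and height (world z) of grey_tub above 0.02 m and (velocity of joint boom_dip above 0.6 rad/s or velocity of joint boom_dip below -0.6 rad/s)).
It fails at once if the arm is flung round (the released tub moves faster than 0.5 m/s) (contact force between the fingers and grey_tub below 0.05 N and linear speed of grey_tub above 0.5 m/s).
It fails at once if the blue tub, tape roll, carton or scanner is moved by more than 30 mm (distance of any of blue_tub, tape_roll, carton, scanner from where it was at the start of the episode above 0.03 m).
It also fails if it takes over 72 s, if anything falls off the work surface, if the arm or the gripper's body presses on something with over 40 N, if the wrist force passes 120 N, or if a joint passes its speed limit or range.

## Robot

A 6-joint arm with a two-finger parallel gripper is mounted at the origin on the work surface. World frame = base frame: x ahead of the robot, y to its left, z up, the work surface at z = 0. Lengths are in m, angles in rad, forces in N, time in s.
With the tool pointing down it reaches from about 0.325 to 1 m from the base axis. Payload 5.1 kg.
Tool frame: the origin (TCP) lies on the mounting face of the last link; the fingertips stand 173 mm ahead of it and the grasp point (between the pads) lies 155 mm ahead of it (ctrl.tip_extent is the z of the fingertips in the tool frame, in m); z points along the fingers, y is the line along which they close (so a half turn about z gives the same grasp; the last joint's range is limited). The gripper opens to 85 mm and grips with 20 to 120 N. Pads are 22 mm wide; open, the fingers measure 114 mm over their backs; the gripper's body (76 mm by 85 mm) begins 54 mm behind the grasp point. The pads swing forward as they close: fully open they stand 13 mm farther back than shut.
Start: joints at [1.102, 0.124, 1.65, -0, 1.367, -0.083], TCP at [0.245, 0.602, 0.405] pointing down, gripper open.
Joint ranges: [-2.61, 2.61], [-1.02, 2.33], [0.03, 2.71], [-1.35, 4.49], [0.32, 2.68], [-2.91, 2.91]. Speed limits (rad/s): [2.57, 2.57, 3.14, 3.14, 3.14, 3.14].

## Interface

Orientations are given as a 3x3 rotation matrix whose columns are the frame's x, y, z axes.
In Python, from station import ctrl, eyes, workorder, find_in, cut_out gives the robot as it stands.
- The arm moves only by the shell command python3 -m inch 'ROWS' [OPENING] [FORCE]. ROWS is JSON, a list of rows, each a list of 2 entries, a list of its own where there are three numbers: the shift along the tool's x, y, z in cm, then the turn about the tool's z in degrees. A call has exactly 8 rows; each row shifts and turns the commanded pose from where the row before left it, along the tool's axes as they then stand; what a row does not reach is not made up. A row lasts 1/10 s, in which the tool goes at most 50 mm and 8.59 degrees, less where a joint would pass 70% of its speed; a pose out of reach is approached as far as the arm can. A call with a gripper value outside its range is refused whole. OPENING is the finger opening in cm, from 0 to 8.54, set as the call begins (- or left out, the last holds). The fingers move at their own pace and stop on an object; FORCE is the grip in N (left out, the last holds). Time passes only in rows, so rows that do not move let the fingers close, or fill a call up. It gives the time, the measured TCP pose, the force, the opening and the grip force at its end, in the units of the state.
- ctrl.get_obs(): the state, without advancing time (a new reading comes with each control period).
- eyes.camera(name): name is "scene" or "side" or "wrist"; returns (picture, depth): 384x512x3 uint8, red, green, blue; 384x512 float32, m along the optical axis (not along the pixel's ray), 0 where there is no reading.
- eyes.camera_params(name): a dict with "intrinsics" (3x3 intrinsics, pixels), "pose" (4x4, takes a point from camera to world coordinates). Camera axes: x right, y down, z forward; pixel columns grow to the right and rows downward; lengths in m; the calibration is good to about 2 mm. A picture is of the moment at which its call begins: read the wrist's pose just before it. camera_params takes no time and is no camera call; for the wrist camera it gives the pose at the moment of the call.
- workorder.sign_off(): hands the job in; it is judged then, once.
Trained networks look in the newest picture that a camera, given by its name, has taken for a name from the list of things; names that differ only in an ending like _2 or _b are one class to them, and where a whole thing is asked for, a point or a joint stands for the part that bears it (a point fixed in the world has none). Each returns a list of dicts, best first, with "confidence" (0 to 1); they miss things now and then, are a little off and sometimes report something else, mostly with a low value. They report only what shows in the picture. A call takes as long as a camera call.
- find_in(camera, query): "uv" ([column, row] in pixels, amid what is visible of it).
- cut_out(camera, query): "pixels" (384x512 bool, what is visible of it) and "uv" ([column, row] in pixels, amid what is visible of it).
The state is a dict: "time": time; "q": joint angles; "qvel": joint speeds; "effort": joint torques, N m; "tcp_pos": TCP position; "orientation": TCP orientation; "contact_force": force on the tool from outside, world axes, zero at the start; "torque": the same for the moment, N m; "grip_width": finger opening in m; "grasp_force": force on a finger pad.
Only numpy, scipy, OpenCV 4.12 (cv2) and the standard library are available. Lean on these libraries where they do the work, as an engineer would, in place of code of your own. Each camera call takes 0.05 s, during which the arm holds its last target. There are 200 camera calls.

## Working session

There is one attempt and no reset: what is moved stays moved. The work goes in short steps, Python scripts to look and compute and a shell command to move; the robot and the scene stay as the last step left them, time stands still between calls to the robot, and variables do not carry over. Pictures are saved under pics/ and viewed, at most 10 in all, crops included, and the job is handed in when it is done.

```bash
mkdir -p pics; cat > h.py <<'E'
import numpy as np,cv2
from station import ctrl,eyes,workorder,find_in,cut_out
def cloud(cam):
    P=eyes.camera_params(cam);im,d=eyes.camera(cam)
    K=P["intrinsics"];v,u=np.mgrid[:384,:512]
    c=np.stack([(u-K[0][2])/K[0][0]*d,(v-K[1][2])/K[1][1]*d,d],-1)
    T=np.array(P["pose"]);w=c@T[:3,:3].T+T[:3,3];w[d<=0]=np.nan
    return im,w
def save(n,im):cv2.imwrite("pics/"+n+".png",im[:,:,::-1])
E
python3 - <<'E'
from h import *
np.set_printoptions(precision=3,suppress=True)
ims=[]
for cam in["scene","side"]:
    im,w=cloud(cam);ims.append(im);np.savez(cam,im=im,w=w)
    print(cam,np.array(eyes.camera_params(cam)["pose"])[:3,3])
    for n in["grey_tub","grey_tub_grip","grey_tub_bar","hook_seat","beam_mid","fork","green_tray","red_tray","blue_tub","tape_roll","carton","scanner"]:
        for r in cut_out(cam,n)[:1]:
            p=w[r["pixels"]];p=p[~np.isnan(p[:,0])]
            print(n,round(r["confidence"],2),np.round(r["uv"]),len(p),np.percentile(p,[2,50,98],axis=0).tolist() and np.percentile(p,[2,50,98],axis=0).round(3).tolist())
save("a",np.vstack(ims)[:, :])
s=np.vstack(ims);save("a",cv2.resize(np.hstack(ims),(800,300)))
o=ctrl.get_obs();print(o["time"],o["orientation"],ctrl.tip_extent)
E
```

```text
scene [1.158 0.787 1.118]
grey_tub 0.66 [250. 159.] 938 [[0.317, -0.319, -0.005], [0.426, -0.241, 0.055], [0.478, -0.185, 0.19]]
grey_tub_grip 0.69 [246. 159.] 940 [[0.337, -0.318, -0.004], [0.426, -0.24, 0.055], [0.479, -0.183, 0.195]]
grey_tub_bar 0.61 [250. 156.] 987 [[0.322, -0.372, -0.005], [0.426, -0.242, 0.055], [0.479, -0.183, 0.195]]
hook_seat 0.97 [235. 183.] 687 [[0.424, -0.205, -0.001], [0.658, 0.032, 0.248], [0.773, 0.065, 0.265]]
green_tray 0.59 [276. 259.] 1867 [[0.542, 0.115, -0.004], [0.615, 0.19, 0.002], [0.692, 0.265, 0.019]]
red_tray 0.64 [230. 200.] 830 [[0.531, -0.219, -0.005], [0.598, -0.112, 0.003], [0.685, 0.019, 0.208]]
blue_tub 0.8 [328. 232.] 1383 [[0.356, 0.149, -0.001], [0.431, 0.221, 0.056], [0.481, 0.279, 0.193]]
tape_roll 0.87 [287. 206.] 539 [[0.397, -0.009, -0.003], [0.441, 0.037, 0.028], [0.484, 0.081, 0.047]]
carton 0.81 [189. 158.] 796 [[0.553, -0.451, 0.001], [0.615, -0.375, 0.063], [0.671, -0.349, 0.072]]
scanner 0.92 [323. 292.] 715 [[0.487, 0.348, -0.004], [0.584, 0.384, 0.026], [0.641, 0.42, 0.033]]
side [-0.118 -0.978  0.869]
grey_tub 0.82 
[... 382 characters left out ...]
76, 0.057, 0.268]]
beam_mid 0.8 [264. 165.] 769 [[0.517, 0.007, -0.003], [0.666, 0.021, 0.248], [0.92, 0.499, 0.268]]
green_tray 0.89 [226. 210.] 1289 [[0.536, 0.109, 0.0], [0.612, 0.19, 0.006], [0.686, 0.263, 0.022]]
red_tray 0.76 [280. 262.] 1875 [[0.526, -0.224, 0.001], [0.608, -0.152, 0.006], [0.677, -0.073, 0.022]]
blue_tub 0.78 [170. 216.] 1650 [[0.352, 0.144, 0.0], [0.407, 0.2, 0.058], [0.51, 0.425, 0.194]]
tape_roll 0.6 [200. 247.] 803 [[0.385, -0.018, 0.002], [0.429, 0.018, 0.031], [0.472, 0.072, 0.051]]
scanner 0.9 [186. 189.] 415 [[0.479, 0.339, 0.002], [0.568, 0.364, 0.027], [0.632, 0.422, 0.036]]
1.3 [[-0.927  0.376  0.   ]
 [ 0.376  0.927 -0.   ]
 [-0.    -0.    -1.   ]] 0.1734
```

View pics/a.png

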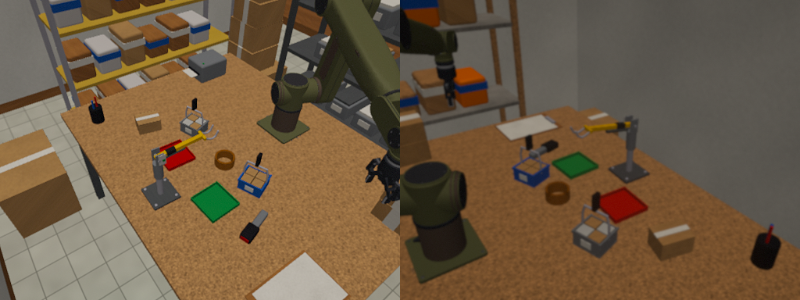

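```bash
python3 - <<'E'
from h import *
np.set_printoptions(precision=4,suppress=True)
S={c:np.load(c+".npz") for c in["scene","side"]}
W=np.vstack([S[c]["w"].reshape(-1,3) for c in S]);C=np.vstack([S[c]["im"].reshape(-1,3) for c in S]).astype(int)
src=np.repeat([0,1],384*512)
def box(lo,hi):return np.all((W>lo)&(W<hi),1)
def rect(p):return cv2.minAreaRect(p[:,:2].astype(np.float32)*1000)
for n,lo,hi in[("grip",[.3,-.4,.155],[.52,-.12,.22]),("bar",[.3,-.4,.125],[.52,-.12,.142]),("tubrim",[.3,-.4,.045],[.52,-.12,.066])]:
    m=box(lo,hi)
    for s in(0,1):
        p=W[m&(src==s)];print(n,s,len(p),p.mean(0),p[:,2].max(),rect(p))
yel=(C[:,0]>130)&(C[:,1]>90)&(C[:,2]<70)&box([.45,-.2,.2],[.85,.2,.3])
for s in(0,1):
    p=W[yel&(src==s)];u,sv,vt=np.linalg.svd(p[:,:2]-p[:,:2].mean(0),full_matrices=False)
    print("beam",len(p),p.mean(0),vt[0],p.min(0),p.max(0),rect(p))
    p=W[box([.7,-.1,.1],[.9,.15,.2])&(src==s)];print("post",len(p),rect(p))
    p=W[box([.65,-.1,.235],[.9,.15,.28])&(src==s)&~yel];print("posttop",len(p),p[:,2].max(),rect(p))
    p=W[box([.4,-.15,.2],[.6,.15,.3])&(src==s)];p=p[np.argsort(p[:,0])];print("fork",len(p),p[::max(1,len(p)//25)])
    g=(C[:,1]>C[:,0]*1.6)&(C[:,1]>C[:,2]*1.4)&(C[:,1]>50)&box([.45,.05,-.01],[.75,.32,.03])&(src==s)
    print("green",rect(W[g]))
E
```

```text
grip 0 76 [ 0.4197 -0.2433  0.1789] 0.2016997064947611 ((417.5894775390625, -244.41844177246094), (17.115036010742188, 33.18278503417969), 88.60083770751953)
grip 1 197 [ 0.4094 -0.255   0.1833] 0.20387580433937136 ((411.5386047363281, -251.21438598632812), (33.099220275878906, 16.85973358154297), 20.391916275024414)
bar 0 47 [ 0.4153 -0.242   0.1327] 0.14169050931238814 ((416.11395263671875, -245.56687927246094), (24.30083465576172, 93.49029541015625), 29.32907485961914)
bar 1 117 [ 0.4122 -0.2558  0.1368] 0.14184983683856023 ((411.07879638671875, -250.87075805664062), (25.624116897583008, 98.93133544921875), 27.862533569335938)
tubrim 0 499 [ 0.4215 -0.2442  0.0554] 0.06358100472659278 ((417.19635009765625, -247.90899658203125), (112.53368377685547, 121.41337585449219), 18.8048038482666)
tubrim 1 1419 [ 0.4063 -0.2548  0.059 ] 0.06588186632368564 ((412.6660461425781, -249.62457275390625), (108.209228515625, 119.98763275146484), 17.68280029296875)
beam 262 [0.6493 0.0317 0.2539] [ 0.9912 -0.1322] [0.5431 0.0001 0.2312] [0.799  0.0637 0.266 ] ((668.49609375, 28.302978515625), (49.744
[... 1512 characters left out ...]
1 0.0213 0.2694]
 [0.5148 0.0591 0.275 ]
 [0.5173 0.0207 0.2584]
 [0.5204 0.0577 0.2612]
 [0.523  0.0191 0.2542]
 [0.5275 0.0583 0.2492]
 [0.532  0.06   0.2439]
 [0.5393 0.0179 0.2468]
 [0.5454 0.0537 0.2461]
 [0.552  0.0163 0.2504]
 [0.5562 0.0172 0.252 ]
 [0.5609 0.0559 0.2474]
 [0.5657 0.0158 0.2565]
 [0.5678 0.0189 0.2643]
 [0.5702 0.0122 0.26  ]
 [0.571  0.0393 0.2582]
 [0.5719 0.0405 0.2639]
 [0.5733 0.0219 0.268 ]
 [0.5745 0.0134 0.2615]
 [0.5756 0.0304 0.2671]
 [0.5779 0.0081 0.266 ]
 [0.5821 0.0348 0.2668]
 [0.5866 0.0309 0.2672]
 [0.5921 0.0233 0.2623]
 [0.5963 0.0294 0.2652]]
green ((611.0748291015625, 187.1279754638672), (153.06488037109375, 163.8549041748047), 2.327746868133545)
```

The left view shows the grey tub at about (195,122), with the beam pointing at the robot and the green tray at (215,202). In the right view the grey tub is at (595,232). Measured positions:

| Item | x (m) | y (m) | Heading |
|---|---|---|---|
| Grey tub | 0.415 | -0.248 | tub x at about 19° |
| Hook seat | 0.541 | 0.041 | |
| Post axis | 0.78 | 0.014 | |
| Green tray | 0.611 | 0.189 | |

I'll move above the tub now.

```bash
python3 -m inch '[[[-2,-3,-0.5],0],[[-2,-3,-0.5],0],[[-2,-3,-0.5],0],[[-2,-3,-0.5],0],[[-2,-3,-0.5],0],[[-2,-3,-0.5],0],[[-2,-3,0],0],[[-2,-3,0],0]]' 6
python3 -m inch '[[[-2,-3,0],0],[[-2,-3,0],0],[[-2,-3,0],0],[[-2,-3,0],0],[[-2,-3,0],0],[[-2,-3,0],0],[[-2,-3,0],0],[[-2,-3,0],0]]'
python3 -m inch '[[[-2,-3,0],0],[[-2,-3,0],0],[[-2,-3,0],0],[[-2,-3,0],0],[[-2,-3,0],0],[[-2,-3,0],0],[[-2,-3,0],0],[[-2,-3,0],0]]'
python3 -m inch '[[[0,0,0],8],[[0,0,0],8],[[0,0,0],8],[[0,0,0],8],[[0,0,0],8],[[0,0,0],8],[[0,0,0],8],[[0,0,0],8]]'
python3 -m inch '[[[0,0,0],8],[[0,0,0],8],[[0,0,0],8],[[0,0,0],8],[[0,0,0],8],[[0,0,0],8],[[0,0,0],8],[[0,0,0],8]]'
```

```text
time: 2.1
tcp_pos: [0.3025, 0.3183, 0.4352]
orientation: [[-0.927, 0.376, 0.001], [0.376, 0.927, 0.001], [-0.001, 0.001, -1.0]]
contact_force: [0.2, 0.5, -0.7]
grip_width: 0.0604
grasp_force: 0.0
time: 2.9
tcp_pos: [0.3602, 0.0356, 0.4351]
orientation: [[-0.927, 0.376, 0.001], [0.376, 0.927, -0.0], [-0.001, 0.001, -1.0]]
contact_force: [-0.7, -0.9, -0.4]
grip_width: 0.0606
grasp_force: 0.0
time: 3.7
tcp_pos: [0.4183, -0.2471, 0.4349]
orientation: [[-0.926, 0.377, 0.001], [0.377, 0.926, -0.0], [-0.001, -0.0, -1.0]]
contact_force: [0.2, -0.1, 0.3]
grip_width: 0.0596
grasp_force: 0.0
time: 4.5
tcp_pos: [0.4184, -0.2455, 0.4348]
orientation: [[-0.062, 0.998, 0.0], [0.998, 0.062, -0.0], [-0.0, 0.0, -1.0]]
contact_force: [0.5, -0.1, 0.4]
grip_width: 0.0602
grasp_force: 0.0
time: 5.3
tcp_pos: [0.4183, -0.2455, 0.4348]
orientation: [[0.87, 0.493, 0.0], [0.493, -0.87, -0.0], [0.0, 0.0, -1.0]]
contact_force: [0.7, 0.1, 0.2]
grip_width: 0.0601
grasp_force: 0.0
```

```bash
python3 -m inch '[[[0,0,0],5],[[0,0,0],5.5],[[0,0,0],0],[[0,0,0],0],[[0,0,0],0],[[0,0,0],0],[[0,0,0],0],[[0,0,0],0]]'
python3 - <<'E'
from h import *
np.set_printoptions(precision=4,suppress=True)
im,w=cloud("wrist");save("b",im)
P=w.reshape(-1,3)
for n,lo,hi in[("griptop",.198,.215),("grip",.15,.215),("bar",.125,.143),("rim",.05,.068)]:
    p=P[np.all((P>[.33,-.34,lo])&(P<[.5,-.16,hi]),1)]
    print(n,len(p),p.mean(0) if len(p) else 0,cv2.minAreaRect(p[:,:2].astype(np.float32)*1000) if len(p) else 0)
E
```

```text
time: 6.1
tcp_pos: [0.4184, -0.2455, 0.4347]
orientation: [[0.943, 0.332, -0.0], [0.332, -0.943, 0.0], [-0.0, -0.0, -1.0]]
contact_force: [-0.4, -0.8, 0.1]
grip_width: 0.0598
grasp_force: 0.0
griptop 748 [ 0.4134 -0.2501  0.1999] ((413.26171875, -250.17950439453125), (29.246980667114258, 13.641862869262695), 18.432809829711914)
grip 1091 [ 0.4172 -0.2489  0.1932] ((413.3770751953125, -250.30943298339844), (29.39364242553711, 13.979995727539062), 18.771133422851562)
bar 836 [ 0.4137 -0.2497  0.137 ] ((417.90283203125, -247.96517944335938), (18.877357482910156, 99.34539794921875), 18.12430763244629)
rim 6888 [ 0.4195 -0.248   0.0588] ((412.3809814453125, -250.29864501953125), (106.64436340332031, 116.447509765625), 18.066980361938477)
```

View pics/b.png

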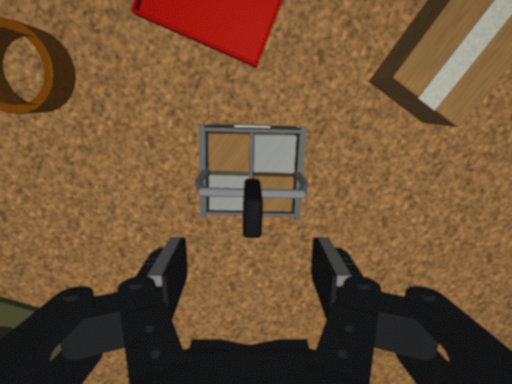

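The wrist view shows the black grip between the fingers, centred at about (252,208) and aligned with them. Next I'll shift 6 mm, descend and grip.

```bash
python3 -m inch '[[[-0.6,0.3,1.5],1],[[0,0,1.5],0],[[0,0,1.5],0],[[0,0,1.5],0],[[0,0,1.5],0],[[0,0,1.3],0],[[0,0,1],0],[[0,0,0],0]]' 6
python3 -m inch '[[[0,0,0],0],[[0,0,0],0],[[0,0,0],0],[[0,0,0],0],[[0,0,0],0],[[0,0,0],0],[[0,0,0],0],[[0,0,0],0]]' 0 70
python3 -m inch '[[[0,0,-0.5],0],[[0,0,-1],0],[[0,0,-1.5],0],[[0,0,-2],0],[[0,0,-2],0],[[0,0,-2],0],[[0,0,-2],0],[[0,0,-2],0]]'
```

```text
time: 6.95
tcp_pos: [0.4134, -0.25, 0.3346]
orientation: [[0.949, 0.316, -0.003], [0.316, -0.949, 0.002], [-0.002, -0.003, -1.0]]
contact_force: [-0.5, -0.0, -0.2]
grip_width: 0.0602
grasp_force: 0.0
time: 7.75
tcp_pos: [0.4139, -0.2504, 0.3375]
orientation: [[0.949, 0.316, 0.001], [0.316, -0.949, -0.0], [0.001, 0.001, -1.0]]
contact_force: [-0.4, 1.4, 5.8]
grip_width: 0.0131
grasp_force: 69.3
time: 8.55
tcp_pos: [0.4135, -0.2502, 0.4683]
orientation: [[0.949, 0.316, 0.0], [0.316, -0.949, -0.0], [0.0, 0.001, -1.0]]
contact_force: [-0.2, 0.3, -4.3]
grip_width: 0.0132
grasp_force: 68.2
```

```bash
python3 -m inch '[[[0.4,-0.8,-0.3],0],[[0.9,-1.7,-0.3],0],[[0.9,-1.7,-0.3],0],[[0.9,-1.7,-0.3],0],[[0.9,-1.7,-0.3],0],[[0.9,-1.7,-0.3],0],[[0.9,-1.7,-0.3],0],[[0.9,-1.7,-0.3],0]]'
python3 -m inch '[[[0.9,-1.7,0],0],[[0.9,-1.7,0],0],[[0.9,-1.7,0],0],[[0.9,-1.7,0],0],[[0.9,-1.7,0],0],[[0.9,-1.7,0],0],[[0.9,-1.7,0],0],[[0.6,-1.1,0],0]]'
python3 -m inch '[[[0.3,-0.6,0],3],[[0,0,0],5],[[0,0,0],5],[[0,0,0],5],[[0,0,0],5],[[0,0,0],2],[[0,0,0],0],[[0,0,0],0]]'
python3 - <<'E'
from h import *
np.set_printoptions(precision=4,suppress=True)
cs={}
for c in["wrist","side","scene"]:
    im,w=cloud(c);save("c_"+c,im);np.savez("c_"+c,im=im,w=w)
    p=w.reshape(-1,3);p=p[np.all((p>[.49,-.02,.225])&(p<[.56,.1,.285]),1)];print(c,len(p))
    for x in np.arange(.505,.56,.01):
        q=p[abs(p[:,0]-x)<.005]
        if len(q)>4:
            m=np.median(q[:,1]);m=(q[:,1].min()+q[:,1].max())/2
            for s in(q[q[:,1]<m],q[q[:,1]>=m]):print(round(x,3),len(s),s.mean(0))
print(ctrl.get_obs()["tcp_pos"])
E
```

```text
time: 9.35
tcp_pos: [0.437, -0.1073, 0.49]
orientation: [[0.949, 0.316, -0.001], [0.316, -0.949, 0.001], [-0.001, -0.001, -1.0]]
contact_force: [0.1, 0.3, -4.9]
grip_width: 0.0133
grasp_force: 68.4
time: 10.15
tcp_pos: [0.4614, 0.038, 0.4899]
orientation: [[0.949, 0.317, -0.001], [0.317, -0.949, 0.0], [-0.001, -0.001, -1.0]]
contact_force: [-0.8, -0.5, -5.0]
grip_width: 0.0131
grasp_force: 68.4
time: 10.95
tcp_pos: [0.4625, 0.0432, 0.4904]
orientation: [[0.993, -0.114, -0.001], [-0.114, -0.993, -0.0], [-0.001, 0.0, -1.0]]
contact_force: [-0.3, 0.0, -4.3]
grip_width: 0.0134
grasp_force: 68.4
wrist 2102
0.515 230 [0.5154 0.0213 0.2709]
0.515 135 [0.5173 0.0604 0.2729]
0.525 223 [0.5249 0.0204 0.2552]
0.525 237 [0.5248 0.0596 0.2622]
0.535 197 [0.535  0.0194 0.2466]
0.535 196 [0.535  0.0589 0.2487]
0.545 215 [0.5452 0.0183 0.2463]
0.545 205 [0.5451 0.058  0.2455]
0.555 240 [0.5551 0.0173 0.2499]
0.555 221 [0.555  0.0569 0.2482]
side 96
0.515 17 [0.5148 0.0192 0.2668]
0.515 9 [0.5172 0.0589 0.2684]
0.525 10 [0.5239 0.0174 0.2524]
0.525 14 [0.5246 0.0582 0.2579]
0.535 11 [0.5357 0.0177 0.2453]
0.535 3 [0.5322 0.0585 0.2456]
0.545 8 [0.546  0.0163 0.2464]
0.545 6 [0.5458 0.0553 0.2458]
0.555 9 [0.5548 0.0157 0.2506]
0.555 9 [0.5556 0.0568 0.247 ]
scene 82
0.515 5 [0.5185 0.0259 0.2703]
0.515 2 [0.5187 0.0645 0.2697]
0.525 12 [0.5238 0.0245 0.2576]
0.525 16 [0.5253 0.0645 0.2609]
0.535 10 [0.5344 0.0236 0.245 ]
0.535 11 [0.5351 0.0626 0.2479]
0.545 8 [0.5457 0.0219 0.2417]
0.545 7 [0.5455 0.0637 0.243 ]
0.555 5 [0.5545 0.0229 0.2452]
0.555 6 [0.5544 0.0612 0.2431]
[0.4626 0.0432 0.4906]
```

View pics/c_wrist.png

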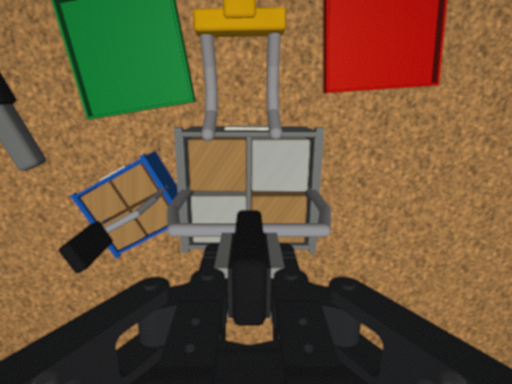

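The wrist view shows the fork prongs at about (208,130) and (276,130), level with the opening. The bar runs across at row 230. The tub is offset about 4 mm sideways from the fork, so I'll correct that while moving in.

```bash
python3 -m inch '[[[0,-0.4,-0.3],0],[[1,0,0],0],[[1.2,0,0],0],[[1.2,0,0],0],[[1.2,0,0],0],[[1.2,0,0],0],[[1.1,0,0],0],[[1,0,0],0]]'
python3 - <<'E'
from h import *
np.set_printoptions(precision=4,suppress=True)
im,w=cloud("wrist");save("d",im)
P=w.reshape(-1,3);p=P[np.all((P>[.49,-.03,.27])&(P<[.6,.11,.305]),1)]
print(len(p))
q=p[(abs(p[:,1]-.04)>.025)];print(q.mean(0),cv2.minAreaRect(q[:,:2].astype(np.float32)*1000))
E
```

```text
time: 11.9
tcp_pos: [0.5427, 0.0378, 0.4934]
orientation: [[0.993, -0.115, -0.001], [-0.115, -0.993, -0.0], [-0.001, 0.0, -1.0]]
contact_force: [-0.2, 0.7, -4.7]
grip_width: 0.0132
grasp_force: 68.5
2100
[0.5425 0.0347 0.2901] ((541.69140625, 37.32267761230469), (104.76985168457031, 8.312467575073242), 83.4099349975586)
```

View pics/d.png

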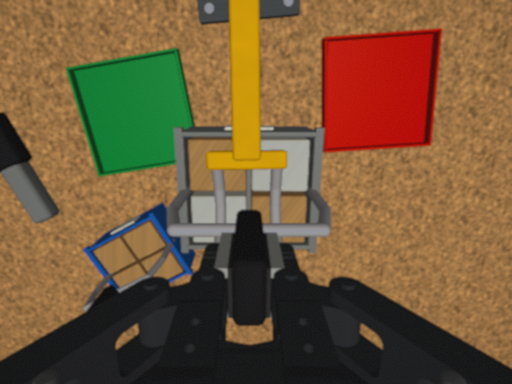

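The bar's middle is at (0.542, 0.037, 0.290), above the seat, with the prongs passing under it. I'll lower it.

```bash
python3 -m inch '[[[0,0,0.8],0],[[0,0,0.8],0],[[0,0,0.8],0],[[0,0,0.8],0],[[0,0,0.8],0],[[0,0,0.8],0],[[0,0,0.8],0],[[0,0,0.4],0]]'
python3 -m inch '[[[0,0,0.3],0],[[0,0,0.3],0],[[0,0,0.3],0],[[0,0,0.3],0],[[0,0,0.3],0],[[0,0,0.2],0],[[0,0,0],0],[[0,0,0],0]]'
```

```text
time: 12.75
tcp_pos: [0.5415, 0.038, 0.433]
orientation: [[0.993, -0.115, -0.0], [-0.115, -0.993, -0.0], [-0.0, 0.0, -1.0]]
contact_force: [-0.0, -0.7, -2.2]
grip_width: 0.0129
grasp_force: 68.5
time: 13.55
tcp_pos: [0.5417, 0.038, 0.4171]
orientation: [[0.993, -0.115, 0.001], [-0.115, -0.993, -0.0], [0.001, -0.0, -1.0]]
contact_force: [1.8, -0.4, -0.9]
grip_width: 0.0132
grasp_force: 68.8
```

```bash
python3 -m inch '[[[0,0,0.3],0],[[0,0,0.3],0],[[0,0,0.3],0],[[0,0,0.3],0],[[0,0,0],0],[[0,0,0],0],[[0,0,0],0],[[0,0,0],0]]'
python3 -m inch '[[[0,0,0.3],0],[[0,0,0.2],0],[[0,0,0],0],[[0,0,0],0],[[0,0,0],0],[[0,0,0],0],[[0,0,0],0],[[0,0,0],0]]'
```

```text
time: 14.35
tcp_pos: [0.5415, 0.038, 0.4048]
orientation: [[0.993, -0.115, -0.0], [-0.115, -0.993, -0.0], [-0.0, 0.0, -1.0]]
contact_force: [3.6, -0.2, -0.0]
grip_width: 0.0132
grasp_force: 69.1
time: 15.15
tcp_pos: [0.5416, 0.038, 0.3998]
orientation: [[0.993, -0.115, 0.0], [-0.115, -0.993, -0.0], [0.0, -0.0, -1.0]]
contact_force: [3.5, -0.5, -0.4]
grip_width: 0.013
grasp_force: 69.1
```

```bash
python3 -m inch '[[[0.1,0,0],0],[[0.1,0,0],0],[[0.1,0,0],0],[[0,0,0],0],[[0,0,0],0],[[0,0,0],0],[[0,0,0],0],[[0,0,0],0]]'
python3 - <<'E'
from h import *
np.set_printoptions(precision=4,suppress=True)
F=[]
for i in range(4):
    im,w=cloud("wrist");F.append(ctrl.get_obs()["contact_force"])
print(np.mean(F,0),F);save("e",im)
P=w.reshape(-1,3)
R=np.array([[.993,-.115],[-.115,-.993]])  # rows: inward, right
d=P[:,:2]-[.5445,.038];a=d@R[0];b=d@R[1]
for lo in(-.022,.018):
  for x in np.arange(-.04,.05,.008):
    m=(abs(a-x)<.004)&(b>lo-.002)&(b<lo+.006)&(P[:,2]>.15)&(P[:,2]<.25)
    if m.sum()>3:print(lo,round(x,3),m.sum(),np.median(P[m,2]).round(4),P[m,2].max().round(4))
im,w=cloud("side");save("e2",cv2.resize(im[110:240,180:350],(680,520),interpolation=cv2.INTER_CUBIC))
E
```

```text
time: 15.95
tcp_pos: [0.5444, 0.0377, 0.3995]
orientation: [[0.993, -0.115, -0.001], [-0.115, -0.993, 0.0], [-0.001, -0.0, -1.0]]
contact_force: [-1.3, 0.2, -0.8]
grip_width: 0.0135
grasp_force: 69.0
[-1.9338 -0.2373 -0.665 ] [array([-1.3802,  0.4165, -0.5663]), array([-2.0649,  0.061 , -0.2705]), array([-2.3129, -1.3218, -1.3735]), array([-1.9771, -0.105 , -0.4495])]
-0.022 -0.008 74 0.1939 0.1996
-0.022 0.0 222 0.1993 0.2011
-0.022 0.008 272 0.199 0.25
-0.022 0.016 132 0.202 0.2065
-0.022 0.024 120 0.2166 0.219
-0.022 0.032 257 0.2185 0.2202
-0.022 0.04 147 0.2146 0.2193
0.018 -0.008 55 0.1942 0.1994
0.018 0.0 216 0.1991 0.2017
0.018 0.008 349 0.2364 0.25
0.018 0.016 128 0.2017 0.206
0.018 0.024 102 0.2086 0.219
0.018 0.032 250 0.2184 0.22
0.018 0.04 169 0.216 0.2199
```

View pics/e2.png

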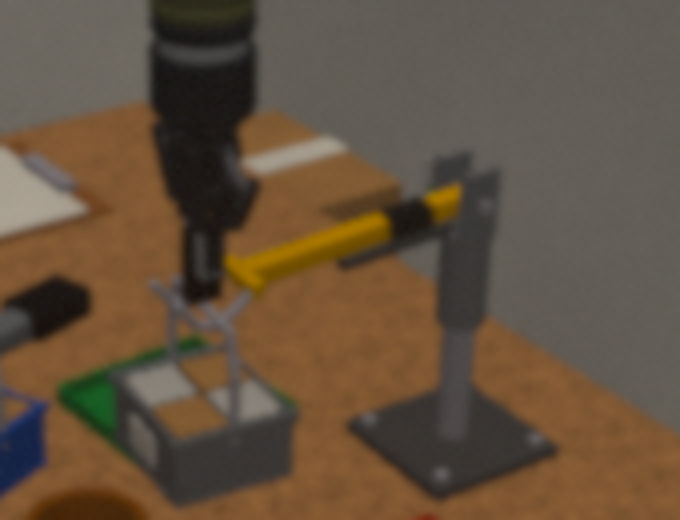

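The side view shows the bar lying in the fork at about (200,305) and the beam sloping down to it. The wrist still carries about 0.6 N, so I'll lower about 8 mm more.

```bash
python3 -m inch '[[[-0.1,0,0.2],0],[[0,0,0.2],0],[[0,0,0.2],0],[[0,0,0.2],0],[[0,0,0],0],[[0,0,0],0],[[0,0,0],0],[[0,0,0],0]]'
python3 - <<'E'
from h import *
F=[]
for i in range(12):
    eyes.camera("wrist");F.append(ctrl.get_obs()["contact_force"])
print(np.mean(F,0),np.std(F,0))
E
```

```text
time: 17.0
tcp_pos: [0.544, 0.0377, 0.3924]
orientation: [[0.993, -0.115, 0.003], [-0.115, -0.993, -0.0], [0.003, -0.0, -1.0]]
contact_force: [4.7, -0.2, 1.7]
grip_width: 0.0133
grasp_force: 69.2
[ 5.23773635 -0.47329076  1.16214362] [0.47458198 0.45277796 0.39498726]
```

```bash
python3 -m inch '[[[0.1,0,-0.1],0],[[0.05,0,-0.1],0],[[0,0,-0.1],0],[[0,0,0],0],[[0,0,0],0],[[0,0,0],0],[[0,0,0],0],[[0,0,0],0]]'
python3 - <<'E'
from h import *
F=[]
for i in range(10):
    eyes.camera("wrist");F.append(ctrl.get_obs()["contact_force"])
print(np.mean(F,0),np.std(F,0))
E
```

```text
time: 18.4
tcp_pos: [0.5448, 0.0376, 0.3944]
orientation: [[0.993, -0.115, -0.001], [-0.115, -0.993, 0.0], [-0.001, 0.0, -1.0]]
contact_force: [0.4, 0.5, -0.5]
grip_width: 0.0133
grasp_force: 69.1
[-1.37441213  0.18658347 -0.31389488] [0.54550742 0.37427731 0.35971132]
```

```bash
python3 -m inch '[[[-0.05,0,0.1],0],[[0,0,0],0],[[0,0,0],0],[[0,0,0],0],[[0,0,0],0],[[0,0,0],0],[[0,0,0],0],[[0,0,0],0]]' - 25
python3 -m inch '[[[0,0,0],0],[[0,0,0],0],[[0,0,0],0],[[0,0,0],0],[[0,0,0],0],[[0,0,0],0],[[0,0,0],0],[[0,0,0],0]]' 4
python3 - <<'E'
from h import *
np.set_printoptions(precision=4,suppress=True)
for i in range(2):
    im,w=cloud("wrist");P=w.reshape(-1,3)
    p=P[np.all((P>[.49,-.03,.17])&(P<[.6,.11,.21]),1)];d=p[:,:2]-[.5445,.038]
    q=p[(abs(d@[-.115,-.993])>.03)&(abs(d@[.993,-.115])<.02)];print(len(q),q.mean(0))
im,w=cloud("side");save("f",cv2.resize(im[110:240,180:350],(680,520),interpolation=cv2.INTER_CUBIC))
E
```

```text
time: 19.7
tcp_pos: [0.5447, 0.0376, 0.3939]
orientation: [[0.993, -0.115, 0.001], [-0.115, -0.993, -0.0], [0.001, 0.0, -1.0]]
contact_force: [0.7, -0.1, -0.2]
grip_width: 0.0133
grasp_force: 69.1
time: 20.5
tcp_pos: [0.5446, 0.0376, 0.3937]
orientation: [[0.993, -0.115, -0.0], [-0.115, -0.993, -0.0], [-0.0, 0.0, -1.0]]
contact_force: [0.2, 0.2, -0.2]
grip_width: 0.0402
grasp_force: 0.0
1034 [0.5453 0.0375 0.1905]
1036 [0.5453 0.0375 0.1904]
```

View pics/f.png

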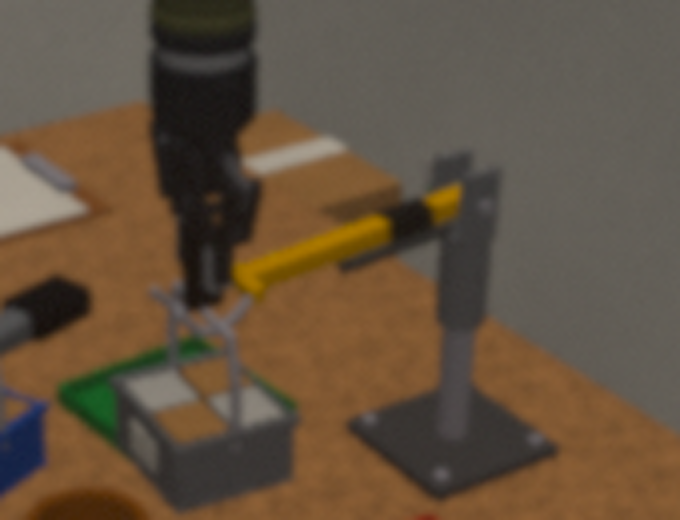

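The tub hangs upright and steady, and the fingers are open clear of the grip. I'll lift off, go to the right side of the beam and close the fingers to use as a pusher.

```bash
python3 -m inch '[[[0,0,-0.4],0],[[0,0,-0.8],0],[[0,0,-1],0],[[0,0,-1],0],[[0,0,-1],0],[[0,0,-1.2],0],[[0,0,-1.2],0],[[0,0,-0.6],0]]'
python3 -m inch '[[[1,0.8,0],0],[[1.5,0.8,0],0],[[1.5,0.8,0],0],[[1.5,0.8,0],0],[[1.5,0.8,0],0],[[1.5,0.2,0],0],[[0.2,0,0],0],[[0,0,0],0]]' 0 25
python3 - <<'E'
from h import *
np.set_printoptions(precision=4,suppress=True)
e=np.array([-.9935,.1135]);l=np.array([-.1135,-.9935])*-1;A=np.array([.7805,.0105])
for c in("wrist","side"):
    im,w=cloud(c);P=w.reshape(-1,3);C=im.reshape(-1,3).astype(int)
    m=np.all((P>[.55,-.05,.18])&(P<[.76,.12,.26]),1)&(C[:,0]>2*C[:,2])&(C[:,1]>1.5*C[:,2])
    p=P[m];r=(p[:,:2]-A)@e;s=(p[:,:2]-A)@l
    for R in(.12,.15,.18):
        k=abs(r-R)<.006
        if k.sum()>3:print(c,R,k.sum(),s[k].min(),s[k].max(),np.percentile(p[k,2],[2,98]))
o=ctrl.get_obs();d=np.array(o["tcp_pos"])[:2]-A;print(o["time"],o["tcp_pos"],d@e,d@l)
E
```

```text
time: 21.45
tcp_pos: [0.5447, 0.0377, 0.4679]
orientation: [[0.993, -0.115, 0.002], [-0.115, -0.993, -0.0], [0.002, -0.0, -1.0]]
contact_force: [0.7, 0.1, 0.5]
grip_width: 0.0397
grasp_force: 0.0
time: 22.25
tcp_pos: [0.6265, -0.0145, 0.4647]
orientation: [[0.993, -0.115, -0.002], [-0.115, -0.993, 0.0], [-0.002, 0.0, -1.0]]
contact_force: [0.6, 0.6, -0.1]
grip_width: -0.0001
grasp_force: 0.0
wrist 0.12 536 -0.006906861733502663 0.011432662012932708 [0.2122 0.2281]
wrist 0.15 445 -0.007214663393392801 0.01111645816477664 [0.2105 0.2245]
wrist 0.18 376 -0.007649551912568265 0.010513801880199819 [0.206  0.2207]
side 0.12 33 -0.009021394213284056 0.011487360830970227 [0.1999 0.2303]
side 0.15 26 -0.010892722435137163 0.012558562140311992 [0.2108 0.2263]
side 0.18 32 -0.010588174784833482 0.009261623230189461 [0.2054 0.2226]
22.35 [ 0.6259 -0.0141  0.4653] 0.15078785312994417 -0.041964863868374044
```

```bash
python3 -m inch '[[[0,0,1.2],0],[[0,0,1.5],0],[[0,0,1.5],0],[[0,0,1.5],0],[[0,0,1.5],0],[[0,0,1.5],0],[[0,0,1],0],[[0,0,0],0]]'
python3 -m inch '[[[0,-0.4,0],0],[[0,-0.3,0],0],[[0,-0.3,0],0],[[0,-0.3,0],0],[[0,-0.3,0],0],[[0,-0.3,0],0],[[0,-0.3,0],0],[[0,-0.3,0],0]]'
```

```text
time: 23.15
tcp_pos: [0.6257, -0.0141, 0.3661]
orientation: [[0.993, -0.115, -0.004], [-0.115, -0.993, 0.0], [-0.004, 0.0, -1.0]]
contact_force: [0.2, -0.6, 0.6]
grip_width: 0.0002
grasp_force: 0.0
time: 23.95
tcp_pos: [0.629, 0.0108, 0.3686]
orientation: [[0.993, -0.115, -0.001], [-0.115, -0.993, -0.001], [-0.001, 0.001, -1.0]]
contact_force: [-1.7, -1.5, 0.5]
grip_width: 0.0004
grasp_force: 0.7
```

Contact made, at about 1.5 N. I'll push round along the arc at 2° per row, turning the tool with the beam.

```bash
python3 -m inch '[[[-0.08,-0.52,0],2],[[-0.08,-0.52,0],2],[[-0.08,-0.52,0],2],[[-0.08,-0.52,0],2],[[-0.08,-0.52,0],2],[[-0.08,-0.52,0],2],[[-0.08,-0.52,0],2],[[-0.08,-0.52,0],2]]'
python3 -m inch '[[[-0.08,-0.52,0],2],[[-0.08,-0.52,0],2],[[-0.08,-0.52,0],2],[[-0.08,-0.52,0],2],[[-0.08,-0.52,0],2],[[-0.06,-0.4,0],1.5],[[-0.04,-0.26,0],1],[[0,0,0],0]]'
cat > g.py <<'E'
from h import *
np.set_printoptions(precision=4,suppress=True)
A=np.array([.7805,.0105]);T=np.array([.6105,.188])
for c in("side","scene"):
    im,w=cloud(c);P=w.reshape(-1,3);C=im.reshape(-1,3).astype(int)
    m=np.all((P>[.5,.0,.23])&(P<[.66,.25,.275]),1)&(C.max(1)<60)
    b=np.all((P>[.5,.0,.17])&(P<[.77,.25,.26]),1)&(C[:,0]>2*C[:,2])&(C[:,1]>1.5*C[:,2])&(np.linalg.norm(P[:,:2]-A,axis=1)>.05)
    t=P[np.all((P>[.5,.0,.09])&(P<[.72,.28,.125]),1)]
    g=P[(C[:,1]>C[:,0]*1.6)&(C[:,1]>C[:,2]*1.4)&(C[:,1]>50)&np.all((P>[.45,.05,-.01])&(P<[.75,.32,.03]),1)]
    q=P[b][:,:2].mean(0)-A
    print(c,"grip",m.sum(),np.median(P[m],0),"beam ang",np.degrees(np.arctan2(q[1],q[0])))
    print("  tub",cv2.minAreaRect(t[:,:2].astype(np.float32)*1000),"tray",cv2.minAreaRect(g[:,:2].astype(np.float32)*1000)[:2])
    save("g_%s_%d"%(c,ctrl.get_obs()["time"]*100),im)
q=T-A;print("target",np.degrees(np.arctan2(q[1],q[0])),np.hypot(*q),ctrl.get_obs()["time"])
E
python3 g.py; ls pics
```

```text
time: 24.75
tcp_pos: [0.6327, 0.0526, 0.3688]
orientation: [[0.923, -0.386, 0.001], [-0.386, -0.923, -0.001], [0.001, 0.0, -1.0]]
contact_force: [0.5, -2.3, -0.6]
grip_width: -0.0005
grasp_force: 0.7
time: 25.55
tcp_pos: [0.6435, 0.084, 0.3686]
orientation: [[0.818, -0.575, -0.0], [-0.575, -0.818, 0.0], [-0.0, -0.0, -1.0]]
contact_force: [0.8, -0.9, 0.0]
grip_width: -0.0001
grasp_force: 0.0
side grip 121 [0.5898 0.1411 0.2488] beam ang 146.04856940130293
  tub ((585.8165893554688, 151.97775268554688), (125.65760040283203, 105.09690856933594), 53.64717483520508) tray ((610.8511352539062, 185.51251220703125), (153.41004943847656, 156.3036651611328))
scene grip 88 [0.5932 0.1573 0.2506] beam ang 140.50926759109592
  tub ((590.0023193359375, 154.83680725097656), (119.46403503417969, 104.21654510498047), 53.52843475341797) tray ((610.6943359375, 189.42120361328125), (166.00576782226562, 152.1457061767578))
target 133.76359239714387 0.24577682966463696 25.65
a.png
b.png
c_scene.png
c_side.png
c_wrist.png
d.png
e.png
e2.png
f.png
g_scene_2565.png
g_side_2560.png
```

```bash
python3 -m inch '[[[-0.04,-0.26,0],1],[[-0.06,-0.4,0],1.5],[[-0.06,-0.4,0],1.5],[[-0.06,-0.4,0],1.5],[[-0.06,-0.4,0],1.5],[[-0.04,-0.26,0],1],[[-0.04,-0.26,0],1],[[-0.02,-0.13,0],0.5]]'; python3 g.py
```

```text
time: 26.45
tcp_pos: [0.6564, 0.1056, 0.3687]
orientation: [[0.711, -0.703, -0.0], [-0.703, -0.711, 0.0], [-0.0, 0.0, -1.0]]
contact_force: [-0.4, -1.0, 0.3]
grip_width: 0.0005
grasp_force: 0.6
side grip 134 [0.6167 0.1653 0.2511] beam ang 136.79551569490894
  tub ((610.1492309570312, 180.50839233398438), (124.40231323242188, 106.80210876464844), 43.02972412109375) tray ((611.1544799804688, 184.80880737304688), (154.85350036621094, 154.53550720214844))
scene grip 89 [0.6174 0.1873 0.2473] beam ang 131.38513826467056
  tub ((615.74267578125, 184.60728454589844), (122.63729858398438, 105.81768035888672), 43.747745513916016) tray ((610.0079345703125, 189.3269805908203), (165.7131805419922, 151.4375))
target 133.76359239714387 0.24577682966463696 26.55
```

The tub is within about 6 mm of the tray centre. I'll back off, rise and check.

```bash
python3 -m inch '[[[0,0.3,0],0],[[0,0.6,0],0],[[0,1,0],0],[[0,1,0],0],[[0,0.6,0],0],[[0,0,-1],0],[[0,0,-2],0],[[0,0,-2],0]]'
python3 -m inch '[[[0,0,-2],0],[[0,0,-2],0],[[0,0,-1],0],[[0,0,0],0],[[0,0,0],0],[[0,0,0],0],[[0,0,0],0],[[0,0,0],0]]'; python3 g.py; python3 -c "
import cv2,glob
f=sorted(glob.glob('pics/g_side*'))[-1],sorted(glob.glob('pics/g_scene*'))[-1]
cv2.imwrite('pics/h.png',cv2.resize(cv2.hconcat([cv2.imread(x)[100:300,130:380] for x in f]),(800,320)))"
```

```text
time: 27.35
tcp_pos: [0.6316, 0.0805, 0.4197]
orientation: [[0.712, -0.702, -0.0], [-0.702, -0.712, 0.0], [-0.0, -0.0, -1.0]]
contact_force: [-0.2, -0.6, 0.9]
grip_width: -0.0002
grasp_force: 0.0
time: 28.15
tcp_pos: [0.6317, 0.0806, 0.4677]
orientation: [[0.712, -0.702, -0.002], [-0.702, -0.712, -0.0], [-0.001, 0.001, -1.0]]
contact_force: [0.0, -0.4, -1.2]
grip_width: -0.0001
grasp_force: 0.0
side grip 68 [0.6083 0.1766 0.2444] beam ang 136.12033876909018
  tub ((612.325927734375, 181.43515014648438), (126.65345001220703, 105.82759857177734), 42.66194152832031) tray ((610.7967529296875, 184.1588134765625), (153.36892700195312, 156.33152770996094))
scene grip 82 [0.6165 0.1881 0.249 ] beam ang 131.2819038598754
  tub ((615.45849609375, 184.4094696044922), (119.33780670166016, 105.84288787841797), 43.81464385986328) tray ((611.010009765625, 190.07196044921875), (165.20098876953125, 151.18515014648438))
target 133.76359239714387 0.24577682966463696 28.25
```

View pics/h.png

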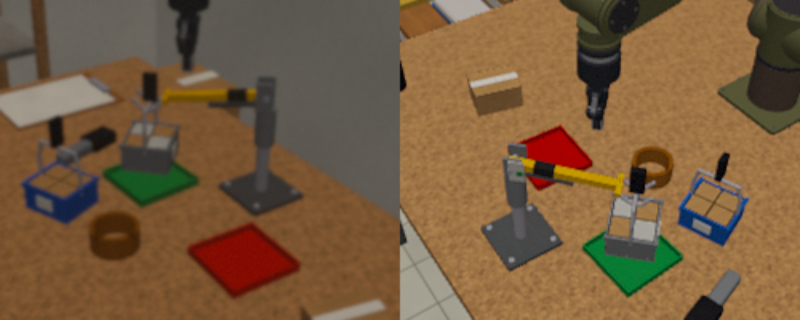

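The tub hangs upright over the green tray at left (150,165) and right (635,240), and the other objects haven't moved. I'll hand in now.

```bash
python3 -c "
from station import workorder
print(workorder.sign_off())"
```

```text
the job is handed in; nothing more can be done
None
```

I handed the job in: the grey tub hangs still and released from the yellow arm's hook, within about 7 mm of the green tray's centre by my last camera measurement. The sign-off gave no verdict.

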